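# Nest the emptied brush pots on the cork mat

## Task

The bindery's three emptied brush pots are in the way on the cutting mat: put them away as one nest standing upright wholly on the round cork mat, the white medium pot inside the blue large one and the terracotta small pot inside the white one, each fully down on the floor of the pot around it. They are stoneware, so set each one down gently without dropping or tipping it over, and leave the glue jar, the book and the brush where they are.

Things in the scene. Friction and masses are not known exactly. Their poses are not given: they have to be found in the camera images.
- large_pot: Loose upright straight-sided round brush pot, open at the top, glazed blue, the widest and lowest: outer diameter 69 mm, height 52 mm, wall 4 mm (inner diameter 61 mm), bottom 10 mm thick (inner floor 10 mm above its origin). Origin: centre of its underside; z points up to the mouth.
- medium_pot: Loose upright straight-sided round brush pot, open at the top, glazed white: outer diameter 52 mm, height 66 mm, wall 4 mm (inner diameter 44 mm), bottom 10 mm thick (inner floor 10 mm above its origin). Origin: centre of its underside; z points up to the mouth. Nested, its rim stands 24 mm above the large pot's rim.
- small_pot: Loose upright straight-sided round brush pot, open at the top, red-brown terracotta, the slimmest and tallest: outer diameter 35 mm, height 80 mm, wall 4 mm (inner diameter 27 mm), bottom 10 mm thick (inner floor 10 mm above its origin). Origin: centre of its underside; z points up to the mouth. Nested, its rim stands 24 mm above the medium pot's rim.
- cork_mat: Round cork mat, diameter 110 mm, 5 mm thick, fixed to the green cutting mat (whose top is 3 mm above the table). Origin: centre of its underside, z up; its top is 5 mm above its origin.
- glue_jar: Bystander: closed jar with an orange cap, diameter 60 mm, 75 mm high, standing on the cutting mat; origin at the centre of its underside. To be left alone.
- book: Bystander: red bound book lying flat, 120 mm (x) by 180 mm (y), 32 mm thick; origin at the centre of its underside. To be left alone.
- brush: Bystander: paste brush lying on the cutting mat along its own x axis, handle towards its -x; 200 mm long, 42 mm wide, 20 mm high; origin on its underside near the middle. To be left alone.
Not all that is in view belongs to the job. What is shaped like the small_pot but purple is not meant.

How it is judged:
By the outcome, as a careful person would: the job done as asked, in the order asked, and still so for the second after the job is handed in, with the robot touching nothing.
It also fails if it takes over 72 s, if anything falls off the work surface, if the arm or the gripper's body presses on something with over 40 N, if the wrist force passes 120 N, or if a joint passes its speed limit or range.

## Robot

A 6-joint arm with a two-finger parallel gripper is mounted at the origin on the work surface. World frame = base frame: x ahead of the robot, y to its left, z up, the work surface at z = 0. Lengths are in m, angles in rad, forces in N, time in s.
With the tool pointing down it reaches from about 0.275 to 0.975 m from the base axis. Payload 8.4 kg.
Tool frame: the origin (TCP) lies at the very end of the fingers, on their centre line; the grasp point (between the pads) lies 19 mm behind it; z points along the fingers, y is the line along which they close (so a half turn about z gives the same grasp; the last joint's range is limited). The gripper opens to 92 mm and grips with 3 to 60 N. Pads are 20 mm wide; open, the fingers measure 128 mm over their backs; the gripper's body (75 mm by 189 mm) begins 69 mm behind the grasp point.
Start: joints at [1.255, 0.353, 1.633, -0, 1.155, -0.002], TCP at [0.193, 0.594, 0.215] pointing down, gripper open.
Joint ranges: [-2.63, 2.63], [-0.92, 2.1], [0.06, 2.66], [-1.3, 4.44], [0, 2.69], [-3.02, 3.02]. Speed limits (rad/s): [2.22, 2.22, 2.79, 3.14, 3.14, 3.14].

## Interface

Orientations are given as a unit quaternion [x, y, z, w].
In Python, from station import manip gives the robot as it stands.
- The arm moves only by the tool drive_tool, never from a script. Its arguments are lists of equal length, an entry for each row: "gripper": the opening, from -1 (shut) to 1 (fully open); "xyz": the shift along the world's x, y, z each as a share of 20 mm, from -1 to 1, a list of three; "spin": the turn about the world's z as a share of pi/2 rad, from -1 to 1. A call has 1 to 12 rows; each row shifts and turns the commanded pose from where the row before left it; what a row does not reach is not made up. A row lasts 1/12 s, in which the tool goes at most 41.7 mm and 7.16 degrees, less where a joint would pass 70% of its speed; a pose out of reach is approached as far as the arm can. A call with a number of a shift or a turn outside -1 to 1 is refused whole. A call with a gripper value outside its range is refused whole. The fingers move at their own pace and stop on an object; "force" is the grip in N (left out, the last holds). Time passes only in rows, so rows that do not move let the fingers close. It gives the time, the measured TCP pose, the force, the opening and the grip force at its end, in the units of the state.
- manip.state(): the state, without advancing time (a new reading comes with each control period).
- manip.get_image(name): name is "scene" or "side" or "wrist"; returns the picture (400x640x3 uint8, red, green, blue); there is no depth.
- manip.camera_info(name): a dict with "mtx" (3x3 intrinsics, pixels), "view" (4x4, takes a point from world to camera coordinates). Camera axes: x right, y down, z forward; pixel columns grow to the right and rows downward; lengths in m; the calibration is good to about 2 mm. The wrist camera is an equidistant fisheye: a pixel r from the principal point sees the ray r / f radians off the axis. A picture is of the moment at which its call begins: read the wrist's pose just before it. camera_info takes no time and is no camera call; for the wrist camera it gives the pose at the moment of the call.
- manip.finish_job(): hands the job in; it is judged then, once.
Trained networks look in the newest picture that a camera, given by its name, has taken for a name from the list of things; names that differ only in an ending like _2 or _b are one class to them, and where a whole thing is asked for, a point or a joint stands for the part that bears it (a point fixed in the world has none). Each returns a list of dicts, best first, with "p" (0 to 1); they miss things now and then, are a little off and sometimes report something else, mostly with a low value. They report only what shows in the picture. A call takes as long as a camera call. They do not tell look-alikes from the thing itself.
- manip.boxes_of(camera, thing): "at" ([column, row] in pixels, amid what is visible of it).
- manip.silhouettes(camera, thing): "mask" (400x640 bool, what is visible of it) and "at" ([column, row] in pixels, amid what is visible of it).
- manip.pinpoint(camera, thing): "at" ([column, row] in pixels: a listed point, or the origin of a listed thing).
The state is a dict: "time": time; "joint_positions": joint angles; "joint_velocities": joint speeds; "joint_efforts": joint torques, N m; "tool_pos": TCP position; "orientation": TCP orientation; "force": force on the tool from outside, world axes, zero at the start; "torque": the same for the moment, N m; "grip_width": finger opening in m; "finger_force": force on a finger pad.
Only numpy, scipy, OpenCV 4.12 (cv2) and the standard library are available. Lean on these libraries where they do the work, as an engineer would, in place of code of your own. Each camera call takes 0.05 s, during which the arm holds its last target. There are 200 camera calls.

## Working session

There is one attempt and no reset: what is moved stays moved. The work goes in short steps, Python scripts to look and compute and a tool call to move; the robot and the scene stay as the last step left them, time stands still between calls to the robot, and variables do not carry over. Pictures are saved under pics/ and viewed, at most 10 in all, crops included, and the job is handed in when it is done.

Besides the shell and the picture viewer there is one more tool, called after "Request:" by a JSON object that holds its "op" and its "data", one argument or row to a line. drive_tool: Moves the arm, as the interface text tells. Shift numbers are shares of 20 mm and turn numbers shares of pi/2 rad, none past 1 either way. Its arguments: {"type":"object","properties":{"gripper":{"type":"array","items":{"type":"number"}},"xyz":{"type":"array","items":{"type":"array","items":{"type":"number"}}},"spin":{"type":"array","items":{"type":"number"}},"force":{"type":"number"}},"required":["gripper","xyz","spin"]}

```bash
mkdir -p pics; ls
python3 - <<'E'
from station import manip
import cv2,numpy as np
print(manip.state())
for c in("scene","side"):
    im=manip.get_image(c); cv2.imwrite(f"pics/{c}0.png",im[:,:,::-1])
    for t in("large_pot","medium_pot","small_pot","cork_mat","glue_jar","book","brush"):
        print(c,t,[(np.round(d["at"]),round(d["p"],2)) for d in manip.pinpoint(c,t)[:3]])
E
```

```text
pics
{'time': 0.0, 'joint_positions': array([ 1.25461356e+00,  3.53621783e-01,  1.63411099e+00, -1.10584171e-05,
        1.15521601e+00, -2.41812709e-03]), 'joint_velocities': array([-6.83541992e-04,  6.02898024e-04,  4.73119628e-04,  3.61144130e-04,
       -1.75876315e-03,  8.12035437e-05]), 'joint_efforts': array([-1.47122046e-03, -5.93812287e+01, -3.34224200e+01,  6.96163788e-02,
        2.33288918e-02, -1.71995944e-04]), 'tool_pos': array([0.19276327, 0.59401725, 0.21389007]), 'orientation': array([ 1.56237337e-01,  9.87719310e-01, -6.70283859e-04, -1.02567082e-04]), 'force': array([ 0.20482127, -0.39077988,  0.76307814]), 'torque': array([ 0.00729981,  0.00502614, -0.00671171]), 'finger_force': 0.0, 'grip_width': 0.09202206969693491}
scene large_pot [(array([399., 189.]), 0.62)]
scene medium_pot [(array([251., 180.]), 0.69)]
scene small_pot [(array([467., 176.]), 0.75), (array([364., 195.]), 0.58), (array([380., 225.]), 0.52)]
scene cork_mat [(array([302., 177.]), 0.6)]
scene glue_jar [(array([177., 177.]), 0.81), (array([301., 178.]), 0.48)]
scene book [(array([305., 233.]), 0.56)]
scene brush [(array([381., 227.]), 0.79)]
side large_pot [(array([305., 250.]), 0.88)]
side medium_pot [(array([287., 187.]), 0.32)]
side small_pot [(array([306., 228.]), 0.7), (array([288., 317.]), 0.65)]
side cork_mat [(array([356., 201.]), 0.69)]
side glue_jar []
side book [(array([286., 186.]), 0.6)]
side brush [(array([270., 226.]), 0.87), (array([304., 249.]), 0.25)]
```

View pics/scene0.png

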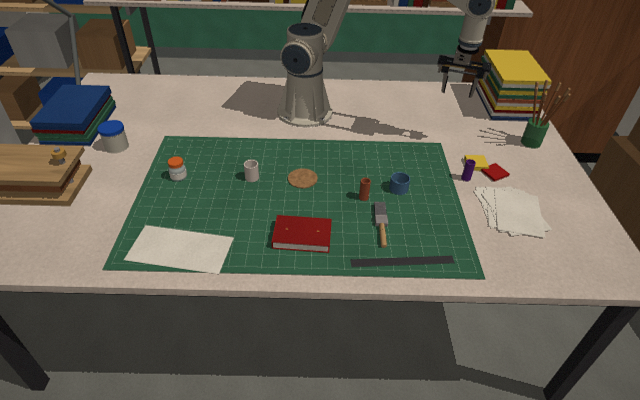

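View pics/side0.png

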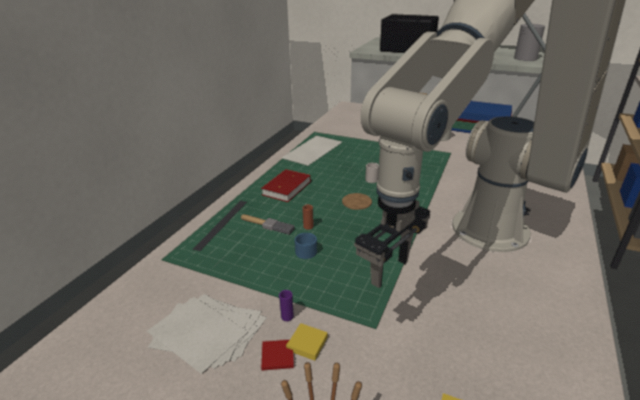

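Scene: terracotta pot (364,190), blue pot (400,184), white pot (251,171) and cork mat (302,178). Side: terracotta (308,217), blue (306,246), white (372,172) and cork (356,201).
Candidates for the small pot: terracotta (364,190) and purple (467,170) in scene. I choose the terracotta one. The network's third hit, (380,225), is the brush, not a pot.

```bash
cat > h.py <<'E'
from station import manip
import cv2,numpy as np
from scipy.optimize import least_squares
def proj(c,P,info=None):
    i=info or manip.camera_info(c); K=np.array(i["mtx"]);V=np.array(i["view"])
    p=np.atleast_2d(P)@V[:3,:3].T+V[:3,3]
    if c=="wrist":
        r=np.hypot(p[:,0],p[:,1]);s=np.arctan2(r,p[:,2])/np.maximum(r,1e-9)
        n=np.c_[p[:,:2]*s[:,None],np.ones(len(p))]
    else: n=p/p[:,2:]
    return (n@K.T)[:,:2]
DIM=dict(large_pot=(.0345,.052),medium_pot=(.026,.066),small_pot=(.0175,.080),cork_mat=(.055,.005))
A=np.linspace(0,2*np.pi,48,endpoint=False)
def cyl(q,r,h):
    c=np.c_[r*np.cos(A),r*np.sin(A)]
    return np.vstack([np.c_[c,0*A],np.c_[c,0*A+h]])+q
def box(u): return np.r_[u.min(0),u.max(0)]
def mbox(m):
    # largest component, pixel edges
    n,l,s,_=cv2.connectedComponentsWithStats(m.astype(np.uint8)); k=1+np.argmax(s[1:,4])
    x,y,w,h,_=s[k]; return np.array([x-.5,y-.5,x+w-.5,y+h-.5])
def fit(thing,obs,q0,zfix=None):
    """obs: list of (cam,info,box)"""
    r,h=DIM[thing]
    f=lambda q:np.concatenate([box(proj(c,cyl(np.r_[q[:2],q[2] if zfix is None else zfix],r,h),i))-b for c,i,b in obs])
    s=least_squares(f,q0,loss="soft_l1"); return s.x,np.round(s.fun,1)
E
python3 - <<'E'
from h import *
px=dict(large_pot=((400,184),(306,246)),medium_pot=((251,171),(372,172)),small_pot=((364,190),(308,217)),cork_mat=((302,178),(356,201)))
M={}
cams=("scene","side");I={c:manip.camera_info(c) for c in cams}
for c in cams:
    im=manip.get_image(c)
    if c=="scene":
        cv2.imwrite("pics/crop.png",cv2.resize(im[145:255,340:490,::-1],None,fx=5,fy=5,interpolation=2))
    for t in px:
        ds=manip.silhouettes(c,t); d=[x for x in ds if np.hypot(*(np.array(x["at"])-px[t][cams.index(c)]))<15]
        print(c,t,len(ds),[x["at"] for x in d]); 
        if d: M.setdefault(t,[]).append((c,I[c],mbox(d[0]["mask"])))
for t in M: 
    q,f=fit(t,M[t],[.5,0,.005]); print(t,np.round(q,4),f)
    q,f=fit(t,M[t],[.5,0,.0],zfix=.003); print(t,np.round(q,4))
for t in("brush","book","glue_jar"):
    d=manip.silhouettes("side",t)[:1]
    print(t,[mbox(x["mask"]) for x in d])
E
```

```text
scene large_pot 1 [[399.9, 182.9]]
scene medium_pot 1 [[249.7, 170.9]]
scene small_pot 1 []
scene cork_mat 1 [[297.8, 177.3]]
side large_pot 1 [[301.5, 244.4]]
side medium_pot 1 [[371.4, 171.5]]
side small_pot 2 [[306.9, 216.1]]
side cork_mat 2 [[354.7, 200.1]]
large_pot [0.5221 0.3585 0.0031] [-0.1 -0.6  0.3  0.8  0.9  0.1 -0.6 -0.2]
large_pot [0.5221 0.3585 0.    ]
medium_pot [ 0.4789 -0.1776  0.0032] [-0.2 -0.3  0.5  0.7  0.3 -0.3 -0.  -0. ]
medium_pot [ 0.4789 -0.1777  0.    ]
cork_mat [0.4799 0.0066 0.004 ] [ 0.2  0.1  0.   0.2  0.6 -0.3 -0.2 -0.1]
cork_mat [0.4797 0.0064 0.    ]
small_pot [ 0.5803  0.2198 -0.0061] [ 0.1 -0.  -0.1  0. ]
small_pot [0.5741 0.2321 0.    ]
brush [array([240.5, 213.5, 292.5, 232.5])]
book [array([261.5, 169.5, 309.5, 200.5])]
glue_jar []
```

View pics/crop.png

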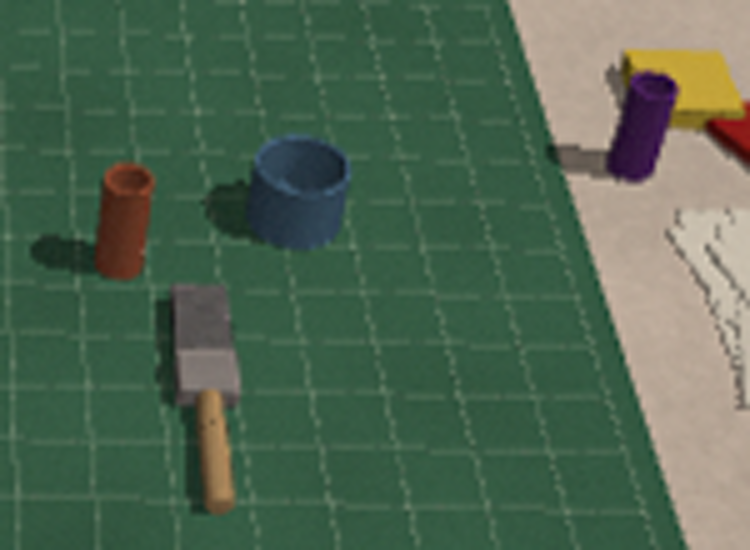

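The crop shows the open-topped terracotta pot at scene (365,189). The purple look-alike, at about (469,170), stands off the mat, so it stays. I'm going above the blue pot and squaring the yaw.

Request:
{"op": "drive_tool", "data": {
  "gripper": [1, 1, 1, 1, 1, 1, 1, 1, 1],
  "xyz": [
    [0.9, -0.65, 0],
    [0.9, -0.65, 0],
    [0.9, -0.65, 0],
    [0.9, -0.65, 0],
    [0.9, -0.65, 0],
    [0.9, -0.65, 0],
    [0.9, -0.65, 0],
    [0.9, -0.65, 0],
    [0.9, -0.65, 0]
  ],
  "spin": [0.05, 0.05, 0.05, 0.05, 0, 0, 0, 0, 0]
}}

```text
time: 2.2
tool_pos: [0.3558, 0.4768, 0.2147]
orientation: [-0.0, 1.0, 0.0, 0.0]
force: [0.1, -0.2, -0.6]
grip_width: 0.0919
finger_force: 0.0
```

Request:
{"op": "drive_tool", "data": {
  "gripper": [1, 1, 1, 1, 1, 1, 1, 1, 1, 1, 1],
  "xyz": [
    [0.9, -0.65, 0],
    [0.9, -0.65, 0],
    [0.9, -0.65, 0],
    [0.9, -0.65, 0],
    [0.9, -0.65, 0],
    [0.9, -0.65, 0],
    [0.9, -0.65, 0],
    [0.9, -0.65, 0],
    [0.9, -0.65, 0],
    [0, 0, 0],
    [0, 0, 0]
  ],
  "spin": [0, 0, 0, 0, 0, 0, 0, 0, 0, 0, 0]
}}

```text
time: 3.12
tool_pos: [0.5174, 0.3599, 0.2144]
orientation: [0.001, 1.0, 0.0, -0.0]
force: [-0.8, 0.8, -0.6]
grip_width: 0.0921
finger_force: 0.0
```

```bash
cat >> h.py <<'E'
def look(things,near,tag=None,cams=("wrist",),z=None,tol=40):
    s=manip.state(); o=s["orientation"]
    print("t",round(s["time"],2),"tcp",np.round(s["tool_pos"],4),"yaw_y",np.round(np.degrees(np.arctan2(2*(o[1]**2)-1,2*o[0]*o[1])),1),"gw",round(s["grip_width"],4),"F",np.round(s["force"],1))
    for t in things:
        obs=[]
        for c in cams:
            i=manip.camera_info(c); im=manip.get_image(c)
            if tag and c==cams[0]: cv2.imwrite(f"pics/{tag}.png",im[:,:,::-1]); tag=None
            u=proj(c,np.r_[near[t],.03],i)[0]
            d=[x for x in manip.silhouettes(c,t) if np.hypot(*(np.array(x["at"])-u))<tol]
            if d: obs.append((c,i,mbox(d[0]["mask"])))
            else: print(t,c,"none near",np.round(u))
        if obs:
            q,f=fit(t,obs,np.r_[near[t],.003],zfix=z); print(t,np.round(q,4),"box",[b.tolist() for _,_,b in obs],f)
NEAR=dict(large_pot=(.522,.3585),medium_pot=(.479,-.178),small_pot=(.574,.225),cork_mat=(.48,.0065))
E
python3 - <<'E'
from h import *
look(["large_pot","small_pot","cork_mat"],NEAR,"w1")
look(["small_pot"],NEAR,None,("scene","side"))
E
```

```text
t 3.12 tcp [0.5174 0.3599 0.2144] yaw_y 89.9 gw 0.0921 F [-0.8  0.8 -0.6]
large_pot [0.517  0.3587 0.0064] box [[288.5, 146.5, 350.5, 215.5]] [-0.7  0.7  0.7 -0.6]
small_pot [ 0.5741  0.2255 -0.0035] box [[188.5, 203.5, 234.5, 252.5]] [ 0.2 -0.2 -0.2  0.1]
cork_mat [0.474  0.0105 0.0077] box [[62.5, 116.5, 114.5, 188.5]] [ 0.3 -0.2 -0.2  0.2]
t 3.42 tcp [0.5162 0.3611 0.2147] yaw_y 90.1 gw 0.092 F [-0.1 -0.5 -0.6]
small_pot [0.5736 0.2302 0.0048] box [[357.5, 176.5, 371.5, 200.5], [302.5, 204.5, 311.5, 228.5]] [ 1.2  0.2 -0.7  0.1 -0.6 -0.9  1.4  0.5]
```

View pics/w1.png

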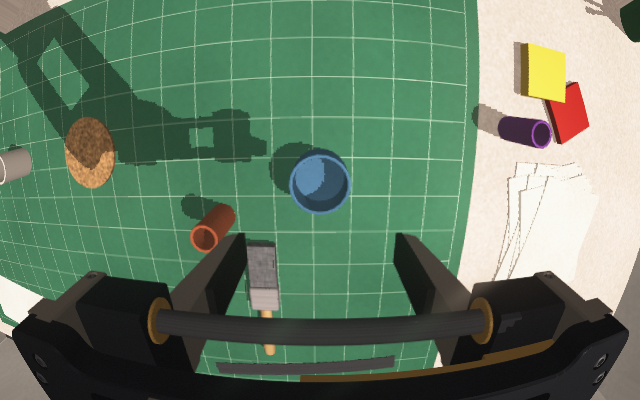

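Wrist: blue pot (320,182), terracotta (213,230), cork (90,152). The measurements agree. I'll descend on the blue pot, grip once along y, turn 90° and grip again so it is centred both ways.

Request:
{"op": "drive_tool", "data": {
  "gripper": [1, 1, 1, 1, 1, 1, 1, 1, 1, 1, 1, 1],
  "xyz": [
    [0.1, -0.05, -0.8],
    [0, 0, -1],
    [0, 0, -1],
    [0, 0, -1],
    [0, 0, -1],
    [0, 0, -1],
    [0, 0, -1],
    [0, 0, -1],
    [0, 0, -0.8],
    [0, 0, -0.5],
    [0, 0, -0.3],
    [0, 0, 0]
  ],
  "spin": [0, 0, 0, 0, 0, 0, 0, 0, 0, 0, 0, 0]
}}

```text
time: 4.62
tool_pos: [0.5184, 0.3592, 0.0256]
orientation: [-0.0, 1.0, -0.0, -0.001]
force: [0.4, -0.1, 0.2]
grip_width: 0.0925
finger_force: 0.0
```

Request:
{"op": "drive_tool", "data": {
  "gripper": [0.3, 0.3, 0.3, 0.3, 0.3, 0.3, 0.3, 0.3, 1, 1, 1, 1],
  "xyz": [
    [0, 0, 0],
    [0, 0, 0],
    [0, 0, 0],
    [0, 0, 0],
    [0, 0, 0],
    [0, 0, 0],
    [0, 0, 0],
    [0, 0, 0],
    [0, 0, 0],
    [0, 0, 0],
    [0, 0, 0],
    [0, 0, 0]
  ],
  "spin": [0, 0, 0, 0, 0, 0, 0, 0, 0, 0, 0, 0],
  "force": 8
}}

```text
time: 5.62
tool_pos: [0.5188, 0.3594, 0.0264]
orientation: [-0.0, 1.0, -0.0, -0.0]
force: [0.1, 0.4, 0.6]
grip_width: 0.0914
finger_force: 0.0
```

Run:
```python
from h import *
s=manip.state();print({k:np.round(s[k],3) for k in("time","joint_positions","tool_pos","force","grip_width","finger_force")})
```

```text
{'time': np.float64(5.617), 'joint_positions': array([ 0.603,  0.583,  1.747,  0.   ,  0.813, -0.968]), 'tool_pos': array([0.519, 0.359, 0.026]), 'force': array([0.076, 0.443, 0.627]), 'grip_width': np.float64(0.091), 'finger_force': np.float64(0.0)}
```

Request:
{"op": "drive_tool", "data": {
  "gripper": [1, 1, 1, 1, 1, 1, 1, 1, 1, 1, 1, 1],
  "xyz": [
    [0, 0, 0],
    [0, 0, 0],
    [0, 0, 0],
    [0, 0, 0],
    [0, 0, 0],
    [0, 0, 0],
    [0, 0, 0],
    [0, 0, 0],
    [0, 0, 0],
    [0, 0, 0],
    [0, 0, 0],
    [0, 0, 0]
  ],
  "spin": [-0.075, -0.075, -0.075, -0.075, -0.075, -0.075, -0.075, -0.075, -0.075, -0.075, -0.075, -0.075]
}}

```text
time: 6.62
tool_pos: [0.5188, 0.3594, 0.0264]
orientation: [0.652, 0.759, -0.0, -0.0]
force: [-0.2, 0.0, -0.2]
grip_width: 0.0921
finger_force: 0.0
```

Request:
{"op": "drive_tool", "data": {
  "gripper": [1, 1, 1, 0.3, 0.3, 0.3, 0.3, 0.3, 0.3, 0.3, 0.3, 0.3],
  "xyz": [
    [0, 0, 0],
    [0, 0, 0],
    [0, 0, 0],
    [0, 0, 0],
    [0, 0, 0],
    [0, 0, 0],
    [0, 0, 0],
    [0, 0, 0],
    [0, 0, 0],
    [0, 0, 0],
    [0, 0, 0],
    [0, 0, 0]
  ],
  "spin": [-0.05, -0.05, 0, 0, 0, 0, 0, 0, 0, 0, 0, 0],
  "force": 15
}}

```text
time: 7.62
tool_pos: [0.5188, 0.3594, 0.0265]
orientation: [0.707, 0.707, -0.0, -0.0]
force: [0.1, 0.9, -0.8]
grip_width: 0.0679
finger_force: 15.0
```

Request:
{"op": "drive_tool", "data": {
  "gripper": [0.3, 0.3, 0.3, 0.3, 0.3, 0.3, 0.3, 0.3, 0.3, 0.3, 0.3, 0.3],
  "xyz": [
    [0, 0, 0.3],
    [0, 0, 0.7],
    [0, 0, 0.9],
    [0, 0, 0.9],
    [0, 0, 0.9],
    [0, 0, 0.9],
    [0, 0, 0.7],
    [0, 0, 0.2],
    [-0.2, -0.6, 0],
    [-0.2, -0.9, 0],
    [-0.2, -0.9, 0],
    [-0.2, -0.9, 0]
  ],
  "spin": [0, 0, 0, 0, 0, 0, 0, 0, 0, 0, 0, 0]
}}

```text
time: 8.62
tool_pos: [0.5015, 0.2916, 0.1356]
orientation: [0.707, 0.707, -0.001, -0.0]
force: [-0.9, -0.4, -2.2]
grip_width: 0.0682
finger_force: 15.0
```

Request:
{"op": "drive_tool", "data": {
  "gripper": [0.3, 0.3, 0.3, 0.3, 0.3, 0.3, 0.3, 0.3, 0.3, 0.3, 0.3, 0.3],
  "xyz": [
    [-0.2, -0.9, 0],
    [-0.2, -0.9, 0],
    [-0.2, -0.9, 0],
    [-0.2, -0.9, 0],
    [-0.2, -0.9, 0],
    [-0.2, -0.9, 0],
    [0, -0.9, 0],
    [0, -0.9, 0],
    [0, -0.7, 0],
    [0, 0, 0],
    [0, 0, 0],
    [0, 0, 0]
  ],
  "spin": [0, 0, 0, 0, 0, 0, 0, 0, 0, 0, 0, 0]
}}

```text
time: 9.62
tool_pos: [0.4784, 0.1354, 0.1362]
orientation: [0.707, 0.707, -0.0, -0.0]
force: [0.3, -0.5, -1.8]
grip_width: 0.068
finger_force: 15.0
```

Run:
```python
from h import *
look(["cork_mat","medium_pot"],NEAR,"w2")
look(["cork_mat"],NEAR,None,("scene","side"))
```

```text
t 9.62 tcp [0.4784 0.1354 0.1362] yaw_y -0.0 gw 0.068 F [ 0.3 -0.5 -1.8]
cork_mat [ 0.2421 -0.9855 -1.2528] box [[272.5, 305.5, 291.5, 317.5]] [ 0.7 -1.  -0.7  1.1]
medium_pot wrist none near [320. 406.]
t 9.82 tcp [0.4788 0.136  0.1365] yaw_y 0.1 gw 0.0684 F [-0.2 -0.5 -2. ]
cork_mat [0.4778 0.0082 0.0027] box [[287.5, 168.5, 316.5, 188.5], [341.5, 192.5, 370.5, 209.5]] [-0.3  0.1  0.4  0.1 -0.1  0.3  0.2 -0.4]
```

View pics/w2.png

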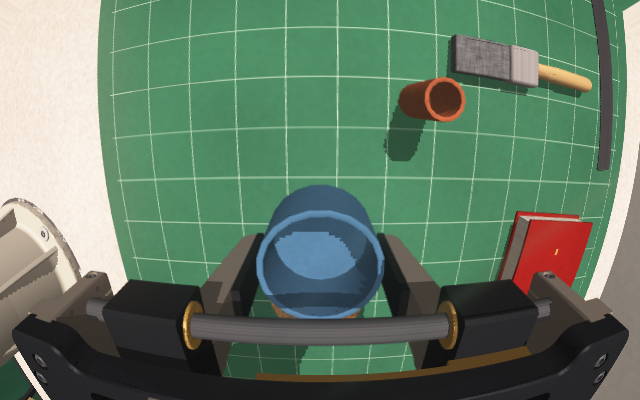

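The blue pot is held upright. The cork is centred near (0.478, 0.008). Carrying on and lowering slowly.

Request:
{"op": "drive_tool", "data": {
  "gripper": [0.3, 0.3, 0.3, 0.3, 0.3, 0.3, 0.3, 0.3, 0.3, 0.3, 0.3, 0.3],
  "xyz": [
    [0, -0.7, 0],
    [0, -0.9, 0],
    [0, -0.9, 0],
    [0, -0.9, 0],
    [0, -0.9, 0],
    [0, -0.9, 0],
    [0, -0.9, -0.4],
    [0, -0.3, -0.8],
    [0, 0, -0.9],
    [0, 0, -0.9],
    [0, 0, -0.6],
    [0, 0, -0.4]
  ],
  "spin": [0, 0, 0, 0, 0, 0, 0, 0, 0, 0, 0, 0]
}}

```text
time: 11.02
tool_pos: [0.4783, 0.0074, 0.0553]
orientation: [0.707, 0.707, -0.001, -0.001]
force: [0.1, 0.4, -1.7]
grip_width: 0.0682
finger_force: 15.0
```

Request:
{"op": "drive_tool", "data": {
  "gripper": [0.3, 0.3, 0.3, 0.3, 0.3, 0.3, 0.3, 0.3, 0.3],
  "xyz": [
    [0, 0, -0.4],
    [0, 0, -0.3],
    [0, 0, -0.2],
    [0, 0, -0.1],
    [0, 0, -0.1],
    [0, 0, -0.05],
    [0, 0, -0.05],
    [0, 0, -0.05],
    [0, 0, 0]
  ],
  "spin": [0, 0, 0, 0, 0, 0, 0, 0, 0]
}}

```text
time: 11.77
tool_pos: [0.479, 0.0075, 0.0317]
orientation: [0.707, 0.707, 0.0, 0.0]
force: [-0.0, -0.2, -2.2]
grip_width: 0.068
finger_force: 15.0
```

Request:
{"op": "drive_tool", "data": {
  "gripper": [0.3, 0.3, 0.3],
  "xyz": [
    [0, 0, -0.03],
    [0, 0, 0],
    [0, 0, 0]
  ],
  "spin": [0, 0, 0]
}}

```text
time: 12.02
tool_pos: [0.4791, 0.0075, 0.0315]
orientation: [0.707, 0.707, 0.0, 0.0]
force: [-2.1, -0.2, 5.1]
grip_width: 0.0683
finger_force: 15.0
```

Request:
{"op": "drive_tool", "data": {
  "gripper": [0.3, 0.3, 0.3],
  "xyz": [
    [0, 0, -0.03],
    [0, 0, 0],
    [0, 0, 0]
  ],
  "spin": [0, 0, 0]
}}

```text
time: 12.27
tool_pos: [0.4791, 0.0075, 0.0314]
orientation: [0.707, 0.707, 0.0, 0.0]
force: [-4.6, -0.6, 14.7]
grip_width: 0.0681
finger_force: 15.0
```

Request:
{"op": "drive_tool", "data": {
  "gripper": [0.3, 1, 1, 1, 1, 1, 1, 1, 1, 1, 1, 1],
  "xyz": [
    [0, 0, 0.05],
    [0, 0, 0],
    [0, 0, 0],
    [0, 0, 0],
    [0, 0, 0],
    [0, 0, 0.4],
    [0, 0, 0.9],
    [0, 0, 1],
    [0, 0, 1],
    [0, 0, 1],
    [0, 0, 1],
    [0, -0.5, 1]
  ],
  "spin": [0, 0, 0, 0, 0, 0, 0, 0, 0, 0, 0, 0]
}}

```text
time: 13.27
tool_pos: [0.4788, -0.0018, 0.1589]
orientation: [0.707, 0.707, 0.0, -0.0]
force: [0.9, 0.8, -0.2]
grip_width: 0.0918
finger_force: 0.0
```

Request:
{"op": "drive_tool", "data": {
  "gripper": [1, 1, 1, 1, 1, 1, 1, 1, 1, 1, 1, 1],
  "xyz": [
    [0, -0.9, 1],
    [0, -1, 1],
    [0, -1, 0],
    [0, -1, 0],
    [0, -1, 0],
    [0, -1, 0],
    [0, -1, 0],
    [0, -1, 0],
    [0, -0.6, 0],
    [0, -0.3, 0],
    [0, 0, 0],
    [0, 0, 0]
  ],
  "spin": [0, 0, 0, 0, 0, 0, 0, 0, 0, 0, 0, 0]
}}

```text
time: 14.27
tool_pos: [0.4788, -0.1781, 0.1974]
orientation: [0.707, 0.707, 0.0, -0.0]
force: [-0.2, 0.1, -0.3]
grip_width: 0.0919
finger_force: 0.0
```

Run:
```python
from h import *
NEAR["large_pot"]=(.479,.0075)
look(["medium_pot","large_pot","cork_mat"],NEAR,"w3")
look(["large_pot"],NEAR,None,("scene","side"))
```

```text
t 14.27 tcp [ 0.4788 -0.1781  0.1974] yaw_y -0.0 gw 0.0919 F [-0.2  0.1 -0.3]
medium_pot [ 0.4756 -0.1815 -0.0067] box [[291.5, 157.5, 342.5, 215.5]] [ 0.4 -0.4 -0.4  0.3]
large_pot [ 0.4792 -0.0046 -0.0172] box [[285.5, -0.5, 355.5, 49.5]] [ 2.4 -3.  -2.4 13.6]
cork_mat [ 0.4745  0.0068 -0.0094] box [[268.5, -0.5, 364.5, 67.5]] [  1.7 -15.3  -1.7   2. ]
t 14.57 tcp [ 0.479  -0.1779  0.1974] yaw_y 0.1 gw 0.0922 F [ 0.1 -0.2  1. ]
large_pot [0.4833 0.008  0.0096] box [[292.5, 161.5, 311.5, 184.5], [345.5, 183.5, 364.5, 203.5]] [-0.1 -0.   0.  -0.   0.  -0.6 -0.1  0.7]
```

View pics/w3.png

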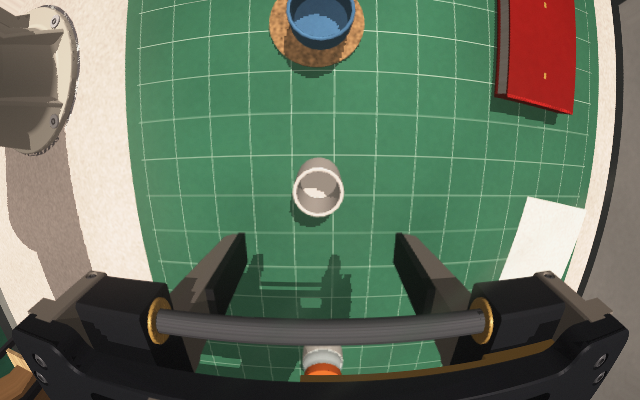

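White pot at (318,190), blue nested on the cork at (320,15), glue jar far below at (322,360). I'll double-grip the white pot near its rim, with the TCP 46 mm above its base.

Request:
{"op": "drive_tool", "data": {
  "gripper": [1, 1, 1, 1, 1, 1, 1, 1, 1, 1, 1, 1],
  "xyz": [
    [-0.05, -0.05, -0.8],
    [0, 0, -1],
    [0, 0, -1],
    [0, 0, -1],
    [0, 0, -1],
    [0, 0, -1],
    [0, 0, -0.8],
    [0, 0, -0.5],
    [0, 0, -0.3],
    [0, 0, 0],
    [0, 0, 0],
    [0, 0, 0]
  ],
  "spin": [0, 0, 0, 0, 0, 0, 0, 0, 0, 0, 0, 0]
}}

```text
time: 15.77
tool_pos: [0.4786, -0.1798, 0.0502]
orientation: [0.707, 0.707, 0.0, 0.001]
force: [0.1, -0.7, 0.3]
grip_width: 0.092
finger_force: 0.0
```

Request:
{"op": "drive_tool", "data": {
  "gripper": [0, 0, 0, 0, 0, 0, 0, 0, 0, 0, 0, 0],
  "xyz": [
    [0, 0, 0],
    [0, 0, 0],
    [0, 0, 0],
    [0, 0, 0],
    [0, 0, 0],
    [0, 0, 0],
    [0, 0, 0],
    [0, 0, 0],
    [0, 0, 0],
    [0, 0, 0],
    [0, 0, 0],
    [0, 0, 0]
  ],
  "spin": [0, 0, 0, 0, 0, 0, 0, 0, 0, 0, 0, 0],
  "force": 5
}}

```text
time: 16.77
tool_pos: [0.4778, -0.1795, 0.0494]
orientation: [0.707, 0.707, -0.0, -0.0]
force: [-1.5, 0.2, 2.5]
grip_width: 0.0527
finger_force: 5.0
```

Request:
{"op": "drive_tool", "data": {
  "gripper": [1, 1, 1, 1, 1, 1, 1, 1, 1, 1, 1, 1],
  "xyz": [
    [0, 0, 0],
    [0, 0, 0],
    [0, 0, 0],
    [0, 0, 0],
    [0, 0, 0],
    [0, 0, 0],
    [0, 0, 0],
    [0, 0, 0],
    [0, 0, 0],
    [0, 0, 0],
    [0, 0, 0],
    [0, 0, 0]
  ],
  "spin": [0, 0, 0, 0.075, 0.075, 0.075, 0.075, 0.075, 0.075, 0.075, 0.075, 0.075]
}}

```text
time: 17.77
tool_pos: [0.4781, -0.1795, 0.0493]
orientation: [0.25, 0.968, 0.0, 0.0]
force: [-0.2, 0.4, -0.1]
grip_width: 0.0918
finger_force: 0.0
```

Request:
{"op": "drive_tool", "data": {
  "gripper": [1, 1, 1, 1, 1, 1, 0, 0, 0, 0, 0, 0],
  "xyz": [
    [0, 0, 0],
    [0, 0, 0],
    [0, 0, 0],
    [0, 0, 0],
    [0, 0, 0],
    [0, 0, 0],
    [0, 0, 0],
    [0, 0, 0],
    [0, 0, 0],
    [0, 0, 0],
    [0, 0, 0],
    [0, 0, 0]
  ],
  "spin": [0.075, 0.075, 0.075, 0.075, 0.025, 0, 0, 0, 0, 0, 0, 0]
}}

```text
time: 18.77
tool_pos: [0.478, -0.1795, 0.0494]
orientation: [0.0, 1.0, -0.0, 0.0]
force: [0.2, -0.1, 0.3]
grip_width: 0.0542
finger_force: 0.0
```

Request:
{"op": "drive_tool", "data": {
  "gripper": [0, 0, 0, 0, 0, 0],
  "xyz": [
    [0, 0, 0],
    [0, 0, 0],
    [0, 0, 0],
    [0, 0, 0],
    [0, 0, 0],
    [0, 0, 0]
  ],
  "spin": [0, 0, 0, 0, 0, 0],
  "force": 15
}}

```text
time: 19.27
tool_pos: [0.4779, -0.1795, 0.0494]
orientation: [-0.0, 1.0, 0.0, 0.0]
force: [-0.5, 0.9, 1.0]
grip_width: 0.0514
finger_force: 15.0
```

Request:
{"op": "drive_tool", "data": {
  "gripper": [0, 0, 0, 0, 0, 0, 0, 0, 0, 0, 0, 0],
  "xyz": [
    [0, 0, 0.3],
    [0, 0, 0.7],
    [0, 0, 0.9],
    [0, 0, 0.9],
    [0, 0, 0.9],
    [0, 0, 0.9],
    [0, 0, 0.7],
    [0, 0.5, 0.2],
    [0.05, 0.9, 0],
    [0, 0.9, 0],
    [0, 0.9, 0],
    [0, 0.9, 0]
  ],
  "spin": [0, 0, 0, 0, 0, 0, 0, 0, 0, 0, 0, 0]
}}

```text
time: 20.27
tool_pos: [0.4782, -0.0961, 0.1589]
orientation: [0.0, 1.0, 0.0, -0.0]
force: [0.8, -0.2, -1.6]
grip_width: 0.0511
finger_force: 15.0
```

Request:
{"op": "drive_tool", "data": {
  "gripper": [0, 0, 0, 0, 0, 0, 0, 0, 0, 0],
  "xyz": [
    [0, 0.9, 0],
    [0, 0.9, 0],
    [0, 0.9, 0],
    [0, 0.9, 0],
    [0, 0.9, 0],
    [0, 0.5, 0],
    [0, 0.2, 0],
    [0, 0.05, 0],
    [0, 0, 0],
    [0, 0, 0]
  ],
  "spin": [0, 0, 0, 0, 0, 0, 0, 0, 0, 0]
}}

```text
time: 21.1
tool_pos: [0.4788, 0.0069, 0.1593]
orientation: [-0.0, 1.0, -0.0, -0.0]
force: [0.3, -0.3, -1.5]
grip_width: 0.0506
finger_force: 15.0
```

Run:
```python
from h import *
NEAR["large_pot"]=(.479,.0075)
look([],NEAR)
cv2.imwrite("pics/w4.png",manip.get_image("wrist")[:,:,::-1])
```

```text
t 21.1 tcp [0.4788 0.0069 0.1593] yaw_y 90.0 gw 0.0506 F [ 0.3 -0.3 -1.5]
```

View pics/w4.png

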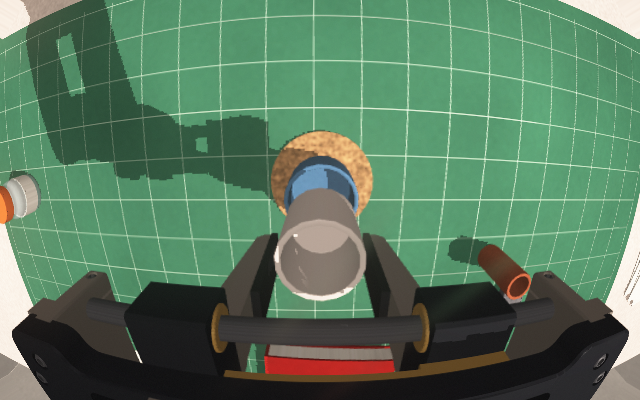

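The white pot is held at (320,255), above and in line with the blue one at (321,185). Lowering, with a force check just inside the mouth.

Request:
{"op": "drive_tool", "data": {
  "gripper": [0, 0, 0, 0, 0, 0, 0, 0, 0, 0, 0],
  "xyz": [
    [0, 0.03, -0.4],
    [0, 0, -0.6],
    [0, 0, -0.6],
    [0, 0, -0.4],
    [0, 0, -0.3],
    [0, 0, -0.2],
    [0, 0, -0.2],
    [0, 0, -0.2],
    [0, 0, -0.2],
    [0, 0, 0],
    [0, 0, 0]
  ],
  "spin": [0, 0, 0, 0, 0, 0, 0, 0, 0, 0, 0]
}}

```text
time: 22.07
tool_pos: [0.4789, 0.0081, 0.0973]
orientation: [-0.0, 1.0, -0.0, -0.0]
force: [-0.1, -0.2, -2.0]
grip_width: 0.0509
finger_force: 15.0
```

Request:
{"op": "drive_tool", "data": {
  "gripper": [0, 0, 0, 0, 0, 0, 0, 0, 0, 0, 0],
  "xyz": [
    [0, 0, -0.2],
    [0, 0, -0.3],
    [0, 0, -0.3],
    [0, 0, -0.3],
    [0, 0, -0.2],
    [0, 0, -0.1],
    [0, 0, -0.1],
    [0, 0, -0.05],
    [0, 0, -0.05],
    [0, 0, 0],
    [0, 0, 0]
  ],
  "spin": [0, 0, 0, 0, 0, 0, 0, 0, 0, 0, 0]
}}

```text
time: 22.98
tool_pos: [0.479, 0.0081, 0.0655]
orientation: [-0.0, 1.0, -0.0, 0.0]
force: [-0.2, 0.6, -1.9]
grip_width: 0.0513
finger_force: 15.0
```

Request:
{"op": "drive_tool", "data": {
  "gripper": [0, 0, 0],
  "xyz": [
    [0, 0, -0.03],
    [0, 0, 0],
    [0, 0, 0]
  ],
  "spin": [0, 0, 0]
}}

```text
time: 23.23
tool_pos: [0.479, 0.0081, 0.0649]
orientation: [-0.0, 1.0, -0.0, 0.0]
force: [-0.7, 0.6, -1.8]
grip_width: 0.0511
finger_force: 15.0
```

Request:
{"op": "drive_tool", "data": {
  "gripper": [0, 0, 0],
  "xyz": [
    [0, 0, -0.03],
    [0, 0, 0],
    [0, 0, 0]
  ],
  "spin": [0, 0, 0]
}}

```text
time: 23.48
tool_pos: [0.4791, 0.0081, 0.0644]
orientation: [-0.0, 1.0, 0.0, 0.0]
force: [-0.9, 0.3, 1.7]
grip_width: 0.0509
finger_force: 15.0
```

Request:
{"op": "drive_tool", "data": {
  "gripper": [0, 0, 0],
  "xyz": [
    [0, 0, -0.02],
    [0, 0, 0],
    [0, 0, 0]
  ],
  "spin": [0, 0, 0]
}}

```text
time: 23.73
tool_pos: [0.4792, 0.0081, 0.0643]
orientation: [-0.0, 1.0, 0.0, 0.0]
force: [-1.9, 0.5, 8.1]
grip_width: 0.051
finger_force: 15.0
```

Contact at the expected height, so the white pot is on the blue pot's floor. Release and go to the terracotta pot.

Request:
{"op": "drive_tool", "data": {
  "gripper": [0, 1, 1, 1, 1, 1, 1, 1, 1, 1, 1, 1],
  "xyz": [
    [0, 0, 0.03],
    [0, 0, 0],
    [0, 0, 0],
    [0, 0, 0],
    [0, 0, 0],
    [0, 0, 0.4],
    [0, 0, 0.9],
    [0, 0, 1],
    [0, 0, 1],
    [0, 0, 1],
    [0.2, 0.5, 1],
    [0.4, 1, 1]
  ],
  "spin": [0, 0, 0, 0, 0, 0, 0, 0, 0, 0, 0, 0]
}}

```text
time: 24.73
tool_pos: [0.4902, 0.0372, 0.1919]
orientation: [0.001, 1.0, -0.0, -0.0]
force: [1.1, 0.2, 0.4]
grip_width: 0.0918
finger_force: 0.0
```

Request:
{"op": "drive_tool", "data": {
  "gripper": [1, 1, 1, 1, 1, 1, 1, 1, 1, 1, 1, 1],
  "xyz": [
    [0.45, 1, 0.5],
    [0.45, 1, 0],
    [0.45, 1, 0],
    [0.45, 1, 0],
    [0.45, 1, 0],
    [0.45, 1, 0],
    [0.45, 1, 0],
    [0.45, 1, 0],
    [0.4, 1, 0],
    [0.15, 0.5, 0],
    [0, 0, 0],
    [0, 0, 0]
  ],
  "spin": [0, 0, 0, 0, 0, 0, 0, 0, 0, 0, 0, 0]
}}

```text
time: 25.73
tool_pos: [0.5734, 0.2278, 0.2004]
orientation: [-0.001, 1.0, -0.0, -0.0]
force: [-1.0, 0.4, -0.1]
grip_width: 0.0922
finger_force: 0.0
```

Run:
```python
from h import *
NEAR["large_pot"]=NEAR["medium_pot"]=(.479,.008)
look(["small_pot"],NEAR,"w5")
look(["medium_pot"],NEAR,None,("scene","side"))
```

```text
t 25.73 tcp [0.5734 0.2278 0.2004] yaw_y 90.1 gw 0.0922 F [-1.   0.4 -0.1]
small_pot [ 5.730e-01  2.281e-01 -2.000e-04] box [[302.5, 162.5, 339.5, 210.5]] [ 0.6 -0.5 -0.6  0.4]
t 25.83 tcp [0.5733 0.227  0.2004] yaw_y 90.0 gw 0.0919 F [-0.3  0.5 -0.5]
medium_pot [ 0.494  -0.0148  0.0009] box [[288.5, 171.5, 317.5, 188.5], [349.5, 178.5, 362.5, 190.5]] [ -0.2  -8.1 -14.7  -2.   -2.2   1.1  -1.   11. ]
```

View pics/w5.png

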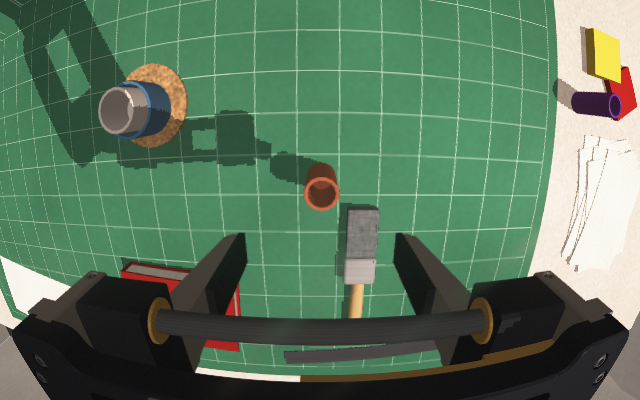

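Terracotta at (321,187), directly under the TCP. The nest stands upright at (125,105) and the brush is clear below. Descending to 61 mm above the base and double-gripping.

Request:
{"op": "drive_tool", "data": {
  "gripper": [1, 1, 1, 1, 1, 1, 1, 1, 1, 1, 1, 1],
  "xyz": [
    [0, 0, -0.8],
    [0, 0, -1],
    [0, 0, -1],
    [0, 0, -1],
    [0, 0, -1],
    [0, 0, -0.9],
    [0, 0, -0.6],
    [0, 0, -0.4],
    [0, 0, -0.1],
    [0, 0, 0],
    [0, 0, 0],
    [0, 0, 0]
  ],
  "spin": [0, 0, 0, 0, 0, 0, 0, 0, 0, 0, 0, 0]
}}

```text
time: 27.03
tool_pos: [0.5746, 0.2283, 0.0654]
orientation: [-0.0, 1.0, 0.0, 0.001]
force: [0.1, -0.1, 1.0]
grip_width: 0.0922
finger_force: 0.0
```

Request:
{"op": "drive_tool", "data": {
  "gripper": [-0.4, -0.4, -0.4, -0.4, -0.4, -0.4, -0.4, -0.4, -0.4, -0.4, -0.4, -0.4],
  "xyz": [
    [0, 0, 0],
    [0, 0, 0],
    [0, 0, 0],
    [0, 0, 0],
    [0, 0, 0],
    [0, 0, 0],
    [0, 0, 0],
    [0, 0, 0],
    [0, 0, 0],
    [0, 0, 0],
    [0, 0, 0],
    [0, 0, 0]
  ],
  "spin": [0, 0, 0, 0, 0, 0, 0, 0, 0, 0, 0, 0],
  "force": 4
}}

```text
time: 28.03
tool_pos: [0.5739, 0.2281, 0.0644]
orientation: [-0.0, 1.0, 0.0, 0.0]
force: [-0.0, 0.1, 0.0]
grip_width: 0.0351
finger_force: 4.0
```

Request:
{"op": "drive_tool", "data": {
  "gripper": [0.4, 0.4, 0.4, 0.4, 0.4, 0.4, 0.4, 0.4, 0.4, 0.4, 0.4, 0.4],
  "xyz": [
    [0, 0, 0],
    [0, 0, 0],
    [0, 0, 0],
    [0, 0, 0],
    [0, 0, 0],
    [0, 0, 0],
    [0, 0, 0],
    [0, 0, 0],
    [0, 0, 0],
    [0, 0, 0],
    [0, 0, 0],
    [0, 0, 0]
  ],
  "spin": [0, 0, 0, -0.075, -0.075, -0.075, -0.075, -0.075, -0.075, -0.075, -0.075, -0.075]
}}

```text
time: 29.03
tool_pos: [0.5739, 0.228, 0.0644]
orientation: [0.508, 0.861, -0.0, -0.0]
force: [-0.7, -0.5, -0.2]
grip_width: 0.0644
finger_force: 0.0
```

Request:
{"op": "drive_tool", "data": {
  "gripper": [0.4, 0.4, 0.4, 0.4, 0.4, 0.4, -0.4, -0.4, -0.4, -0.4, -0.4, -0.4],
  "xyz": [
    [0, 0, 0],
    [0, 0, 0],
    [0, 0, 0],
    [0, 0, 0],
    [0, 0, 0],
    [0, 0, 0],
    [0, 0, 0],
    [0, 0, 0],
    [0, 0, 0],
    [0, 0, 0],
    [0, 0, 0],
    [0, 0, 0]
  ],
  "spin": [-0.075, -0.075, -0.075, -0.075, -0.025, 0, 0, 0, 0, 0, 0, 0]
}}

```text
time: 30.03
tool_pos: [0.5738, 0.2281, 0.0643]
orientation: [0.707, 0.707, -0.0, -0.0]
force: [-0.0, -0.1, -0.5]
grip_width: 0.0353
finger_force: 4.0
```

Request:
{"op": "drive_tool", "data": {
  "gripper": [-0.4, -0.4, -0.4, -0.4, -0.4, -0.4],
  "xyz": [
    [0, 0, 0],
    [0, 0, 0],
    [0, 0, 0],
    [0, 0, 0],
    [0, 0, 0],
    [0, 0, 0]
  ],
  "spin": [0, 0, 0, 0, 0, 0],
  "force": 12
}}

```text
time: 30.53
tool_pos: [0.5739, 0.2281, 0.0644]
orientation: [0.707, 0.707, -0.0, -0.0]
force: [0.2, -1.2, 0.5]
grip_width: 0.0351
finger_force: 12.0
```

Request:
{"op": "drive_tool", "data": {
  "gripper": [-0.4, -0.4, -0.4, -0.4, -0.4, -0.4, -0.4, -0.4, -0.4, -0.4, -0.4, -0.4],
  "xyz": [
    [0, 0, 0.3],
    [0, 0, 0.7],
    [0, 0, 0.9],
    [0, 0, 0.9],
    [0, 0, 0.9],
    [0, 0, 0.9],
    [0, 0, 0.9],
    [-0.2, -0.5, 0.5],
    [-0.4, -0.9, 0],
    [-0.4, -0.9, 0],
    [-0.4, -0.9, 0],
    [-0.4, -0.9, 0]
  ],
  "spin": [0, 0, 0, 0, 0, 0, 0, 0, 0, 0, 0, 0]
}}

```text
time: 31.53
tool_pos: [0.5369, 0.1446, 0.1843]
orientation: [0.707, 0.707, -0.0, 0.0]
force: [0.1, 0.8, -2.5]
grip_width: 0.0347
finger_force: 12.0
```

Request:
{"op": "drive_tool", "data": {
  "gripper": [-0.4, -0.4, -0.4, -0.4, -0.4, -0.4, -0.4, -0.4, -0.4, -0.4, -0.4, -0.4],
  "xyz": [
    [-0.4, -0.9, 0],
    [-0.4, -0.9, 0],
    [-0.4, -0.9, 0],
    [-0.4, -0.9, 0],
    [-0.4, -0.9, 0],
    [-0.4, -0.9, 0],
    [-0.4, -0.9, 0],
    [-0.15, -0.4, 0],
    [0, -0.2, 0],
    [0, 0, 0],
    [0, 0, 0],
    [0, 0, 0]
  ],
  "spin": [0, 0, 0, 0, 0, 0, 0, 0, 0, 0, 0, 0]
}}

```text
time: 32.53
tool_pos: [0.4793, 0.0087, 0.1844]
orientation: [0.707, 0.707, 0.0, 0.0]
force: [0.8, 0.2, -1.5]
grip_width: 0.0349
finger_force: 12.0
```

Run:
```python
from h import *
look([],NEAR)
cv2.imwrite("pics/w6.png",manip.get_image("wrist")[:,:,::-1])
```

```text
t 32.53 tcp [0.4793 0.0087 0.1844] yaw_y 0.0 gw 0.0349 F [ 0.8  0.2 -1.5]
```

View pics/w6.png

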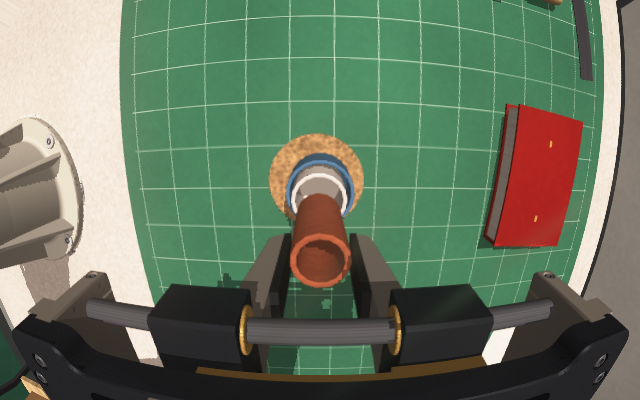

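The terracotta pot at (322,240) is in line above the white mouth at (319,200). Lowering in two stages.

Request:
{"op": "drive_tool", "data": {
  "gripper": [-0.4, -0.4, -0.4, -0.4, -0.4, -0.4, -0.4, -0.4, -0.4, -0.4],
  "xyz": [
    [0, -0.03, -0.4],
    [0, 0, -0.5],
    [0, 0, -0.4],
    [0, 0, -0.2],
    [0, 0, -0.2],
    [0, 0, -0.2],
    [0, 0, -0.2],
    [0, 0, -0.3],
    [0, 0, 0],
    [0, 0, 0]
  ],
  "spin": [0, 0, 0, 0, 0, 0, 0, 0, 0, 0]
}}

```text
time: 33.42
tool_pos: [0.4787, 0.0075, 0.1361]
orientation: [0.707, 0.707, -0.0, -0.0]
force: [0.7, 0.6, -0.5]
grip_width: 0.0347
finger_force: 12.0
```

Request:
{"op": "drive_tool", "data": {
  "gripper": [-0.4, -0.4, -0.4, -0.4, -0.4, -0.4, -0.4, -0.4, -0.4, -0.4, -0.4],
  "xyz": [
    [0, 0, -0.2],
    [0, 0, -0.4],
    [0, 0, -0.4],
    [0, 0, -0.4],
    [0, 0, -0.4],
    [0, 0, -0.2],
    [0, 0, -0.1],
    [0, 0, -0.1],
    [0, 0, -0.05],
    [0, 0, 0],
    [0, 0, 0]
  ],
  "spin": [0, 0, 0, 0, 0, 0, 0, 0, 0, 0, 0]
}}

```text
time: 34.33
tool_pos: [0.4791, 0.0075, 0.0916]
orientation: [0.707, 0.707, 0.0, 0.0]
force: [-0.9, 1.0, -1.4]
grip_width: 0.0348
finger_force: 12.0
```

Request:
{"op": "drive_tool", "data": {
  "gripper": [-0.4, -0.4, -0.4],
  "xyz": [
    [0, 0, -0.03],
    [0, 0, 0],
    [0, 0, 0]
  ],
  "spin": [0, 0, 0]
}}

```text
time: 34.58
tool_pos: [0.479, 0.0075, 0.0909]
orientation: [0.707, 0.707, 0.0, 0.0]
force: [0.1, -0.5, -0.2]
grip_width: 0.035
finger_force: 12.0
```

Request:
{"op": "drive_tool", "data": {
  "gripper": [-0.4, -0.4, -0.4],
  "xyz": [
    [0, 0, -0.03],
    [0, 0, 0],
    [0, 0, 0]
  ],
  "spin": [0, 0, 0]
}}

```text
time: 34.83
tool_pos: [0.4789, 0.0075, 0.0902]
orientation: [0.707, 0.707, -0.0, -0.0]
force: [-0.3, -0.3, -1.3]
grip_width: 0.0344
finger_force: 12.0
```

Request:
{"op": "drive_tool", "data": {
  "gripper": [-0.4, -0.4, -0.4],
  "xyz": [
    [0, 0, -0.03],
    [0, 0, 0],
    [0, 0, 0]
  ],
  "spin": [0, 0, 0]
}}

```text
time: 35.08
tool_pos: [0.4789, 0.0075, 0.0895]
orientation: [0.707, 0.707, -0.0, -0.0]
force: [0.2, 0.7, -0.6]
grip_width: 0.0348
finger_force: 12.0
```

Request:
{"op": "drive_tool", "data": {
  "gripper": [-0.4, -0.4, -0.4],
  "xyz": [
    [0, 0, -0.02],
    [0, 0, 0],
    [0, 0, 0]
  ],
  "spin": [0, 0, 0]
}}

```text
time: 35.33
tool_pos: [0.479, 0.0075, 0.0893]
orientation: [0.707, 0.707, 0.0, 0.0]
force: [-0.3, -0.3, 0.6]
grip_width: 0.0352
finger_force: 12.0
```

Request:
{"op": "drive_tool", "data": {
  "gripper": [-0.4, -0.4, -0.4],
  "xyz": [
    [0, 0, -0.02],
    [0, 0, 0],
    [0, 0, 0]
  ],
  "spin": [0, 0, 0]
}}

```text
time: 35.58
tool_pos: [0.479, 0.0075, 0.0892]
orientation: [0.707, 0.707, 0.0, 0.0]
force: [-2.7, -0.6, 6.8]
grip_width: 0.0347
finger_force: 12.0
```

Seated at the expected height. Release, rise, and back away.

Request:
{"op": "drive_tool", "data": {
  "gripper": [-0.4, 0.6, 0.6, 0.6, 0.6, 0.6, 0.6, 0.6, 0.6, 0.6, 0.6, 0.6],
  "xyz": [
    [0, 0, 0.03],
    [0, 0, 0],
    [0, 0, 0],
    [0, 0, 0],
    [0, 0, 0],
    [0, 0, 0.4],
    [0, 0, 0.9],
    [0, 0, 1],
    [0, 0, 1],
    [0, 0, 1],
    [0, 0, 1],
    [0, 0, 1]
  ],
  "spin": [0, 0, 0, 0, 0, 0, 0, 0, 0, 0, 0, 0]
}}

```text
time: 36.58
tool_pos: [0.4788, 0.0075, 0.217]
orientation: [0.707, 0.707, 0.0, 0.0]
force: [0.5, 0.3, 0.0]
grip_width: 0.0736
finger_force: 0.0
```

Request:
{"op": "drive_tool", "data": {
  "gripper": [0.6, 0.6, 0.6, 0.6, 0.6, 0.6, 0.6, 0.6, 0.6],
  "xyz": [
    [0, -0.7, 0.5],
    [0, -1, 0],
    [0, -1, 0],
    [0, -1, 0],
    [0, -1, 0],
    [0, -1, 0],
    [0, -0.5, 0],
    [0, 0, 0],
    [0, 0, 0]
  ],
  "spin": [0, 0, 0, 0, 0, 0, 0, 0, 0]
}}

```text
time: 37.33
tool_pos: [0.4788, -0.1165, 0.2256]
orientation: [0.707, 0.707, 0.0, -0.0]
force: [-0.1, -0.3, 0.3]
grip_width: 0.0734
finger_force: 0.0
```

Run:
```python
from h import *
NEAR["small_pot"]=(.479,.008)
look(["small_pot"],NEAR,None,("scene","side"))
a=[manip.get_image(c) for c in("scene","side","wrist")]
c=[a[0][120:220,230:370],a[1][140:240,290:430],a[2][0:100,250:390]]
cv2.imwrite("pics/end.png",cv2.resize(np.vstack([c[0],c[1]]) if 0 else np.hstack(c),(798,190),interpolation=2)[:,:,::-1])
```

```text
t 37.33 tcp [ 0.4788 -0.1165  0.2256] yaw_y -0.1 gw 0.0734 F [-0.1 -0.3  0.3]
small_pot side none near [356. 195.]
small_pot [-0.6324 -0.0344 -0.7956] box [[297.5, 153.5, 306.5, 165.5]] [ 1.8 -0.4 -1.8  0.4]
```

View pics/end.png

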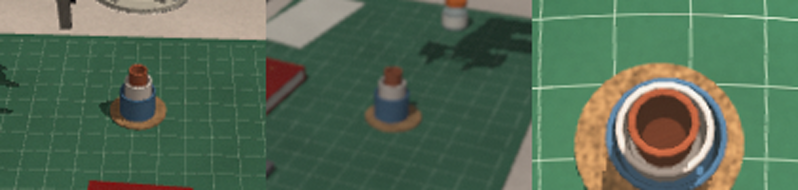

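The three crops show the nest upright on the cork: terracotta in white in blue, concentric, with even rim steps.

```bash
python3 -c "
from station import manip
print(manip.finish_job())"
```

```text
the job is handed in; nothing more can be done
None
```

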